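# Switch on the staining station and count the run

### The arm

A 6-joint arm with a two-finger parallel gripper is mounted at the origin on a cart in front of the work surface, level with it; the furniture and walls round the work are solid. World frame = base frame: x ahead of the robot, y to its left, z up, the work surface at z = 0. Lengths are in m, angles in rad, forces in N, time in s.
With the tool pointing down it reaches from about 0.35 to 1 m from the base axis. Payload 7.1 kg.
Tool frame: the origin (TCP) lies between the finger pads; the fingertips stand 19 mm ahead of it and the grasp point (between the pads) is the TCP; x points along the fingers, z is the direction in which the jaws open and shut, and the axes are right-handed (so a half turn about x gives the same grasp; the last joint's range is limited). The gripper opens to 85 mm and grips with 20 to 120 N. Pads are 22 mm wide; open, the fingers measure 114 mm over their backs; the gripper's body (76 mm by 85 mm) begins 54 mm behind the grasp point. The pads swing forward as they close: fully open they stand 13 mm farther back than shut.
Start: joints at [-1.324, 0.423, 1.63, -0, 1.089, -0.019], TCP at [0.164, -0.603, 0.25] pointing down, gripper open.
Joint ranges: [-3, 3], [-0.9, 2.11], [0.09, 2.58], [-1.31, 4.45], [0.11, 2.69], [-2.54, 2.54]. Speed limits (rad/s): [2.39, 2.39, 3.01, 3.14, 3.14, 3.14].

### API

Orientations are given as a unit quaternion [w, x, y, z].
In Python, from rig import manip, viewer gives the robot as it stands. The module is installed in compiled form; this text tells all that it offers.
- The arm moves only by the tool jog_arm, never from a script. Its argument "rows" is a list of rows, each an object of numbers: "dx", "dy", "dz": the shift along the tool's x, y, z in m; "turn": the turn about the tool's x in degrees; "gripper": the gripper command: -1 is shut, 1 is fully open, values between are in proportion. In form: [{"dx": .., "dy": .., "dz": .., "turn": .., "gripper": ..}, ...]. A call has 1 to 10 rows; each row is the pose to reach, as a shift and turn from the pose commanded when the call began, along the tool's axes at that moment; what a row does not reach only later rows make up. A row lasts 1/8 s, in which the tool goes at most 62.5 mm and 10.7 degrees, less where a joint would pass 70% of its speed; a pose out of reach is approached as far as the arm can. A call with a gripper value outside its range is refused whole. The fingers move at their own pace and stop on an object; "squeeze" is the grip in N (left out, the last holds). Time passes only in rows, so rows that repeat a pose let the fingers close. It gives the time, the measured TCP pose, the force and the opening at its end, in the units of the state.
- manip.read_state(): the state, without advancing time (a new reading comes with each control period).
- viewer.camera(name): name is "side" or "top"; returns (picture, depth): 420x560x3 uint8, red, green, blue; 420x560 float32, m along the optical axis (not along the pixel's ray), 0 where there is no reading.
- viewer.camera_info(name): a dict with "vfov" (degrees; the focal length in pixels is half the picture's height over the tangent of half this angle, whatever the lens; pixels are square), "cx", "cy" (the principal point, pixels), "R" (3x3) and "t" (3): a world point X has camera coordinates R X + t. Camera axes: x right, y down, z forward; pixel columns grow to the right and rows downward; lengths in m; the calibration is good to about 2 mm. A picture is of the moment at which its call begins. camera_info takes no time and is no camera call.
- manip.close_job(): hands the job in, once; it reports no verdict.
The state is a dict: "clock": time; "qpos": joint angles; "joint_vel": joint speeds; "tau": joint torques, N m; "tcp_pos": TCP position; "tcp_rot": TCP orientation; "ft_force": force on the tool from outside, world axes, zero at the start; "moment": the same for the moment, N m; "grip_width": finger opening in m.
Only numpy, scipy, OpenCV 4.12 (cv2) and the standard library are available. Lean on these libraries where they do the work, as an engineer would, in place of code of your own. Each camera call takes 0.05 s, during which the arm holds its last target.

### The job

Switch on the staining station: lightly press the round key fully down, then the long bar key, then the square key; each stays down by itself. Then log the run by lightly clicking the tally counter's plunger down and letting it spring back. Nothing is to be lifted or shoved along: the tally counter and all the other things stay where they stand.

Things in the scene. Friction and masses are not known exactly. Their poses are not given: they have to be found in the camera images.
- round_pod: switch pod with the round key: white housing 70 x 70 mm with grey face plate, top of the housing 26 mm above the trolley top, fixed to it, with one black key. Origin at the centre of its underside, z up, x and y along its sides; the key sits in the middle
- round_top (a point): centre of the flat top of the round key (black plastic, a round flat-topped disc 38 mm in diameter); 42 mm above the trolley top when up, 36 mm when fully down and let go; moves with the key. The cap is sprung on the key's stem: it gives by about 1 mm per 2.5 N of push (up to 6 mm), and springs back off the stem when let go
- round_key (a joint): travel of the round key's stem in m: 0 up (as it starts), 0.006 fully down against a hard stop. The stem resists with about 2.5 N all the way and has no return spring: the key stays where it is pushed
- bar_pod: switch pod with the bar key: white housing 70 x 70 mm with grey face plate, top of the housing 26 mm above the trolley top, fixed to it, with one black key. Origin at the centre of its underside, z up, x and y along its sides; the key sits in the middle
- bar_top (a point): centre of the flat top of the bar key (black plastic, a long narrow bar, 58 mm along the pod's y and 16 mm along its x); 42 mm above the trolley top when up, 36 mm when fully down and let go; moves with the key. The cap is sprung on the key's stem: it gives by about 1 mm per 2.5 N of push (up to 6 mm), and springs back off the stem when let go
- bar_key (a joint): travel of the bar key's stem in m: 0 up (as it starts), 0.006 fully down against a hard stop. The stem resists with about 2.5 N all the way and has no return spring: the key stays where it is pushed
- square_pod: switch pod with the square key: white housing 70 x 70 mm with grey face plate, top of the housing 26 mm above the trolley top, fixed to it, with one black key. Origin at the centre of its underside, z up, x and y along its sides; the key sits in the middle
- square_top (a point): centre of the flat top of the square key (black plastic, a square block, 36 x 36 mm); 42 mm above the trolley top when up, 36 mm when fully down and let go; moves with the key. The cap is sprung on the key's stem: it gives by about 1 mm per 2.5 N of push (up to 6 mm), and springs back off the stem when let go
- square_key (a joint): travel of the square key's stem in m: 0 up (as it starts), 0.006 fully down against a hard stop. The stem resists with about 2.5 N all the way and has no return spring: the key stays where it is pushed
- tally: hand tally counter, off-white, standing loose, 0.11 kg: body about 40 x 44 mm and 26 mm high, with a round plunger on top and a small knob out of its -y side. Origin at the centre of its underside, z up
- plunger_top (a point): centre of the top of the tally counter's plunger (10 mm in diameter), 33 mm above the trolley top when up; moves with the plunger
- tally_plunger (a joint): travel of the tally counter's plunger in m: 0 up, 0.004 fully down against a hard stop; it counts once it is more than 0.0025 down. A spring returns it when let go; the push needed is about 2 N per mm, 5.5 N at 0.0025, 8.5 N fully down
- bung: brown rubber bung, loose bystander, 33 mm wide, 30 mm high; origin at the centre of its underside (so for all bystanders unless said)
- dropper: small brown dropper bottle, loose bystander, 33 mm wide, 91 mm high
- coverslips: square coverslip box with blue lid, loose bystander, 52 x 52 x 23 mm
- petri: clear petri dish, loose bystander, 60 mm wide, 15 mm high
- pot: test strip pot with black cap, loose bystander, 43 mm wide, 87 mm high
- pencil: green pencil lying on the trolley, loose bystander, 7 mm thick, 160 mm long along its y; origin under its middle
- tub_a: white tub, 152 mm wide, 136 mm high, fixed equipment at the edge of the trolley, only an obstacle; origin at the centre of its underside
- tub_b: tub with red lid, 130 mm wide, 110 mm high, fixed equipment at the edge of the trolley, only an obstacle; origin at the centre of its underside
- reagent: tall white bottle, 86 mm wide, 224 mm high, fixed equipment at the edge of the trolley, only an obstacle; origin at the centre of its underside
- coplin: clear jar with lid, 62 mm wide, 118 mm high, fixed equipment at the edge of the trolley, only an obstacle; origin at the centre of its underside
- rack: grey slide rack, 50 x 100 x 30 mm, fixed equipment at the edge of the trolley, only an obstacle; origin at the centre of its underside

How it is judged:
By the outcome, as a careful person would: the job done as asked, in the order asked, and still so for the second after the job is handed in, with the robot touching nothing.
It also fails if it takes over 58 s, if anything falls off the work surface, if the arm or the gripper's body presses on something with over 40 N, if the wrist force passes 120 N, or if a joint passes its speed limit or range.

## Working session

There is one attempt and no reset: what is moved stays moved. The work goes in short steps, Python scripts to look and compute and a tool call to move; the robot and the scene stay as the last step left them, time stands still between calls to the robot, and variables do not carry over. Pictures are saved under pics/ and viewed, and the job is handed in when it is done.

Besides the shell and the picture viewer there is one more tool, called after "Request:" by a JSON object that holds its "op" and its "data". jog_arm: Moves the arm, as the interface text tells. Its arguments: {"type":"object","properties":{"rows":{"type":"array","items":{"type":"object","properties":{"dx":{"type":"number"},"dy":{"type":"number"},"dz":{"type":"number"},"turn":{"type":"number"},"gripper":{"type":"number"}}}},"squeeze":{"type":"number"}},"required":["rows"]}

```bash
mkdir -p pics && cat > h.py <<'E'
import numpy as np, cv2
from rig import manip, viewer
def grab(n,tag):
    p,d=viewer.camera(n); np.savez(f'pics/{tag}.npz',p=p,d=d)
    cv2.imwrite(f'pics/{tag}.png',cv2.cvtColor(p,cv2.COLOR_RGB2BGR)); return p,d
def ray(n):
    c=viewer.camera_info(n); f=210/np.tan(np.radians(c['vfov'])/2); return c,f
def dep(n,d,u,v):
    c,f=ray(n); z=d[int(round(v)),int(round(u))]
    X=np.array([(u-c['cx'])/f*z,(v-c['cy'])/f*z,z]); R=np.array(c['R']);return R.T@(X-np.array(c['t']))
def plane(n,u,v,h):
    c,f=ray(n);R=np.array(c['R']);t=np.array(c['t'])
    o=-R.T@t; w=R.T@np.array([(u-c['cx'])/f,(v-c['cy'])/f,1]); return o+w*(h-o[2])/w[2]
def proj(n,X):
    c,f=ray(n); x=np.array(c['R'])@np.array(X)+np.array(c['t']); return x[0]/x[2]*f+c['cx'],x[1]/x[2]*f+c['cy']
def crop(tag,u0,v0,u1,v1,k,out):
    p=np.load(f'pics/{tag}.npz')['p'][v0:v1,u0:u1]
    cv2.imwrite(f'pics/{out}.png',cv2.cvtColor(cv2.resize(p,None,fx=k,fy=k,interpolation=cv2.INTER_CUBIC),cv2.COLOR_RGB2BGR))
E
python3 - <<'E'
from h import *
grab('top','t0');grab('side','s0')
print(manip.read_state())
for n in('top','side'):print(viewer.camera_info(n))
E
```

```text
{'clock': 0.1, 'qpos': array([-1.32396920e+00,  4.23793922e-01,  1.63063389e+00,  5.67716123e-06,
        1.08858674e+00, -1.90186843e-02]), 'joint_vel': array([-0.00141845, -0.00133588, -0.00115679, -0.0011913 ,  0.00124292,
        0.00027389]), 'tau': array([-8.88801951e-04, -5.58428156e+01, -2.82443172e+01, -9.19868717e-05,
        3.07855211e-03,  4.15933656e-06]), 'tcp_pos': array([ 0.16410151, -0.60257643,  0.249597  ]), 'tcp_rot': array([ 0.56146211,  0.42963825,  0.56224705, -0.42900993]), 'ft_force': array([ 0.59526145, -0.83396512,  0.5025538 ]), 'moment': array([-0.01938381, -0.04684017, -0.01322616]), 'grip_width': 0.08527321320166482}
{'vfov': 44.81432544002535, 'cx': 274.4941290029744, 'cy': 209.47852730367626, 'R': array([[-2.26704088e-02, -9.99741938e-01, -1.45288924e-03],
       [-9.95461389e-01,  2.27076490e-02, -9.24174585e-02],
       [ 9.24266007e-02, -6.48846427e-04, -9.95719289e-01]]), 't': array([0.01401807, 0.5485734 , 1.42037153])}
{'vfov': 50.062295299784026, 'cx': 272.2824919791156, 'cy': 212.16612350291706, 'R': array([[-0.82047417, -0.57134589,  0.01964715],
       [-0.38772878,  0.53088053, -0.75354645],
       [ 0.42010538, -0.62588316, -0.65710101]]), 't': array([0.45478096, 0.22849309, 0.88917107])}
```

```bash
sleep 1
```

```text
(no output)
```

View pics/t0.png

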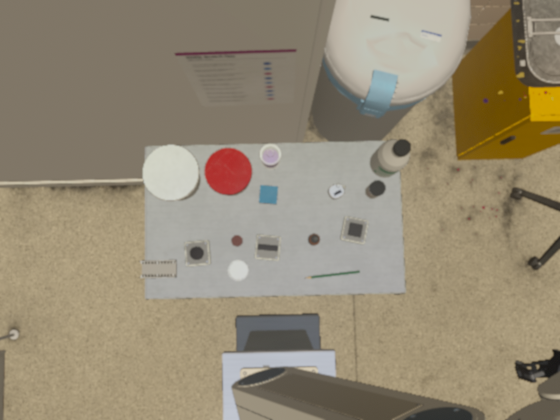

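View pics/s0.png

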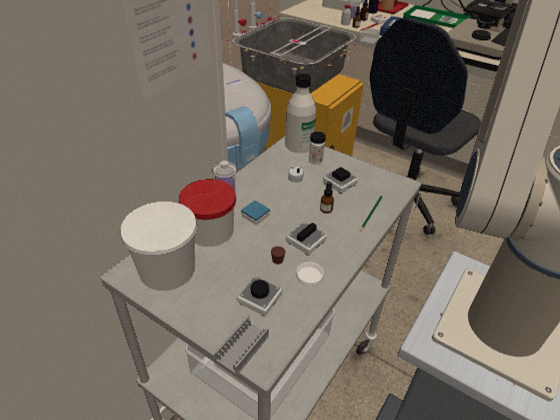

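The top view shows the round pod near (197,253), bar (268,247), square (355,230) and tally (336,191). The pot (377,188) is near the tally. The side view shows round (260,289), bar (307,235), square (341,175) and tally (295,174). I'll enlarge these next.

```bash
python3 - <<'E'
from h import *
for tag,cs in (('t0',[(197,253),(268,247),(355,230),(336,191)]),('s0',[(260,291),(307,235),(341,176),(296,174)])):
    p=np.load(f'pics/{tag}.npz')['p']; o=[]
    for u,v in cs:
        k=cv2.resize(p[v-20:v+20,u-28:u+28],None,fx=7,fy=7,interpolation=cv2.INTER_CUBIC)
        cv2.putText(k,f'{u-28},{v-20}',(3,12),0,.4,(255,0,0)); 
        for i in range(0,56,10): cv2.line(k,(i*7,276),(i*7,280),(255,0,0))
        for i in range(0,40,10): cv2.line(k,(0,i*7),(5,i*7),(255,0,0))
        o.append(k)
    im=np.vstack([np.hstack(o[:2]),np.hstack(o[2:])])
    cv2.imwrite(f'pics/{tag}_c.png',cv2.cvtColor(im,cv2.COLOR_RGB2BGR)); print(im.shape)
d=np.load('pics/t0.npz')['d'];s=np.load('pics/s0.npz')['d']
for u,v in [(197,253),(268,247),(355,230),(334,191),(238,241),(314,239),(377,188),(250,220),(310,215)]: print(u,v,dep('top',d,u,v).round(4))
for u,v in [(260,289),(307,232),(341,174),(295,172)]: print(u,v,dep('side',s,u,v).round(4))
E
```

```text
(560, 784, 3)
(560, 784, 3)
197 253 [0.4305 0.2204 0.0396]
268 247 [0.4427 0.0221 0.0402]
355 230 [ 0.4846 -0.2223  0.0407]
334 191 [ 0.5976 -0.169   0.0261]
238 241 [0.4618 0.1066 0.0247]
314 239 [ 0.4607 -0.1037  0.0818]
377 188 [ 0.5949 -0.2784  0.0912]
250 220 [ 0.5223  0.0729 -0.0009]
310 215 [ 0.5326 -0.1004  0.0019]
260 289 [0.4259 0.2287 0.0418]
307 232 [0.4375 0.0301 0.0392]
341 174 [ 0.4815 -0.2151  0.0391]
295 172 [0.0882 0.6951 0.7475]
```

```bash
sleep 1
```

```text
(no output)
```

View pics/t0_c.png

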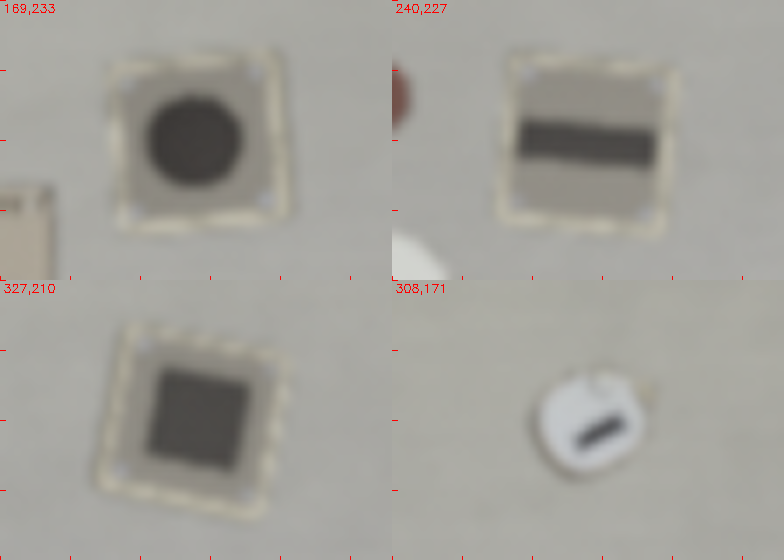

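View pics/s0_c.png

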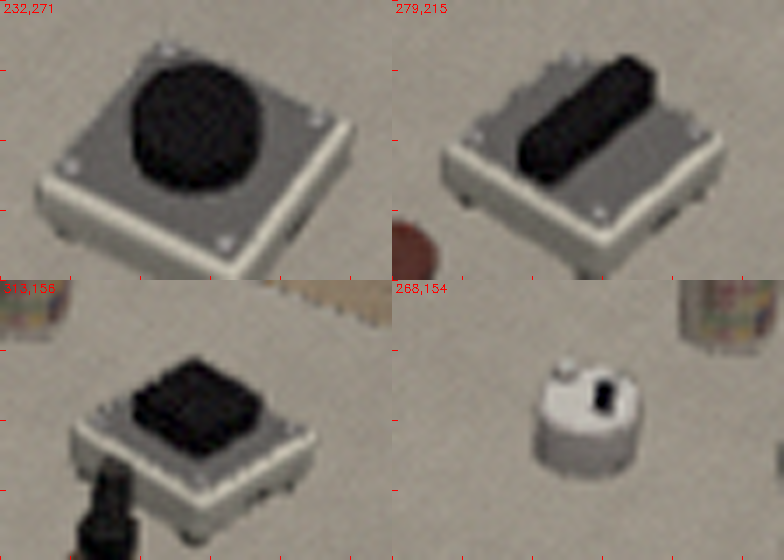

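```bash
python3 - <<'E'
from h import *
print('pods from top, z=.042'); 
for n,u,v in [('round',196.7,253.1),('bar',267.9,247.4),('sq',355.3,229.9)]: print(n,plane('top',u,v,.042).round(4))
for n,u,v in [('round',232+196/7,271+124/7),('bar',279+197/7,215+(113)/7),('sq',313+198/7,156+(397-280)/7)]: print('side',n,plane('side',u,v,.042).round(4))
crop('t0',322,177,352,207,20,'tt');crop('s0',280,160,315,190,20,'ts')
R=None
q=manip.read_state()['tcp_rot'];from scipy.spatial.transform import Rotation as Ro
print(Ro.from_quat(q,scalar_first=True).as_matrix().round(3))
E
```

```text
pods from top, z=.042
round [0.4302 0.2209 0.042 ]
bar [0.4415 0.0223 0.042 ]
sq [ 0.4848 -0.2229  0.042 ]
side round [0.4262 0.2283 0.042 ]
side bar [0.4373 0.0302 0.042 ]
side sq [ 0.482 -0.217  0.042]
[[-0.     0.965  0.263]
 [ 0.001  0.263 -0.965]
 [-1.     0.    -0.001]]
```

```bash
sleep 1
```

```text
(no output)
```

View pics/tt.png

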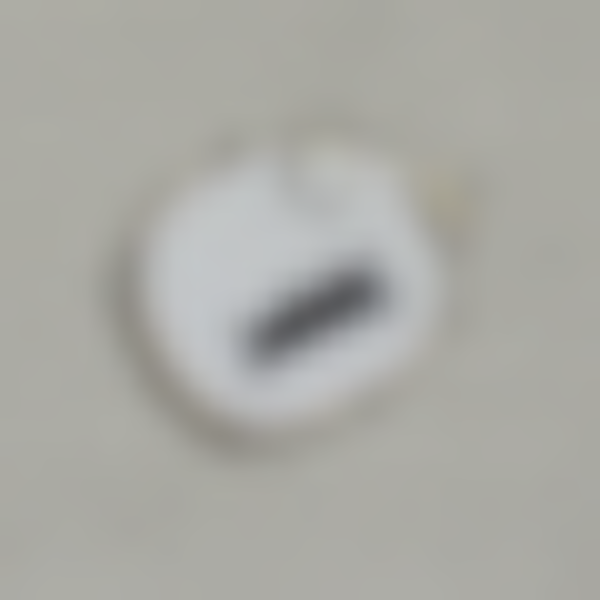

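View pics/ts.png

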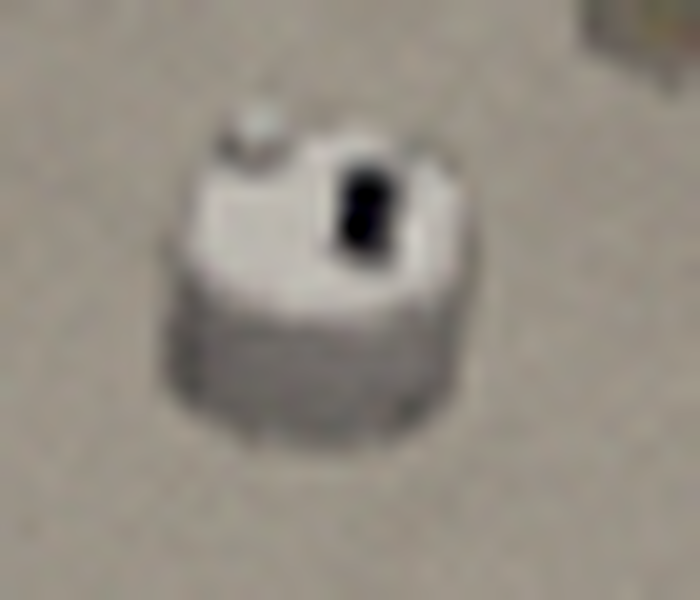

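```bash
python3 - <<'E'
from h import *
for n,u,v in [('round',232+196/7,271+105/7),('bar',279+195/7,215+(99)/7),('sq',313+198/7,156+(390-280)/7)]: print('side',n,plane('side',u,v,.042).round(4))
print('pl top',plane('top',339.3,185.3,.033).round(4),'side',plane('side',293.1,166.1,.033).round(4))
print('tally ctr top',plane('top',322+14.2,177+14.3,.026).round(4))
for n,X in (('side',[.5,0,.04]),('top',[.5,0,.04])):
    for k in range(3):
        Y=np.array(X);Y[k]+=.01;print(n,k,np.subtract(proj(n,Y),proj(n,X)).round(2))
p=np.load('pics/t0.npz')['p']
E
```

```text
side round [0.4303 0.2227 0.042 ]
side bar [0.4413 0.0249 0.042 ]
side sq [ 0.4842 -0.2211  0.042 ]
pl top [ 0.6127 -0.1837  0.033 ] side [ 0.6088 -0.1771  0.033 ]
tally ctr top [ 0.5966 -0.1752  0.026 ]
side 0 [-3.5  -1.63]
side 1 [-2.3   2.25]
side 2 [ 0.2  -3.17]
top 0 [-0.08 -3.56]
top 1 [-3.57  0.08]
top 2 [ 0.   -0.21]
```

Request:
{"op": "jog_arm", "data": {"rows": [{"dx": 0,"dy": 0.398,"dz": -0.257,"turn": 15.25,"gripper": -1},{"dx": 0,"dy": 0.398,"dz": -0.257,"turn": 15.25,"gripper": -1},{"dx": 0,"dy": 0.398,"dz": -0.257,"turn": 15.25,"gripper": -1},{"dx": 0,"dy": 0.398,"dz": -0.257,"turn": 15.25,"gripper": -1},{"dx": 0,"dy": 0.398,"dz": -0.257,"turn": 15.25,"gripper": -1},{"dx": 0,"dy": 0.398,"dz": -0.257,"turn": 15.25,"gripper": -1},{"dx": 0,"dy": 0.398,"dz": -0.257,"turn": 15.25,"gripper": -1},{"dx": 0,"dy": 0.398,"dz": -0.257,"turn": 15.25,"gripper": -1},{"dx": 0,"dy": 0.398,"dz": -0.257,"turn": 15.25,"gripper": -1},{"dx": 0,"dy": 0.398,"dz": -0.257,"turn": 15.25,"gripper": -1}], "squeeze": 20}}

```text
clock: 1.35
tcp_pos: [0.4802, -0.2506, 0.25]
tcp_rot: [0.5, 0.5, 0.5, -0.5]
ft_force: [-0.4, 0.0, -0.2]
grip_width: -0.0
```

Request:
{"op": "jog_arm", "data": {"rows": [{"dx": 0,"dy": -0.05,"dz": -0.472},{"dx": 0,"dy": -0.05,"dz": -0.472},{"dx": 0,"dy": -0.05,"dz": -0.472},{"dx": 0,"dy": -0.05,"dz": -0.472},{"dx": 0,"dy": -0.05,"dz": -0.472},{"dx": 0,"dy": -0.05,"dz": -0.472},{"dx": 0,"dy": -0.05,"dz": -0.472},{"dx": 0,"dy": -0.05,"dz": -0.472},{"dx": 0.06,"dy": -0.05,"dz": -0.472},{"dx": 0.12,"dy": -0.05,"dz": -0.472}]}}

```text
$.rows[0]: bad value
```

Request:
{"op": "jog_arm", "data": {"rows": [{"dx": 0.04,"dy": 0,"dz": 0},{"dx": 0.04,"dy": 0,"dz": 0}]}}

```text
$.rows[0]: bad value
```

```bash
python3 - <<'E'
from h import *
grab('side','s1');grab('top','t1')
s=manip.read_state();print(s['tcp_pos'],s['ft_force'],s['clock'])
crop('s1',200,220,320,320,6,'s1c');crop('t1',150,210,250,285,7,'t1c')
E
```

```text
[ 0.479926   -0.25127955  0.25016152] [0.65500518 0.12823406 0.62878756] 1.45
```

```bash
sleep 1
```

```text
(no output)
```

View pics/s1c.png

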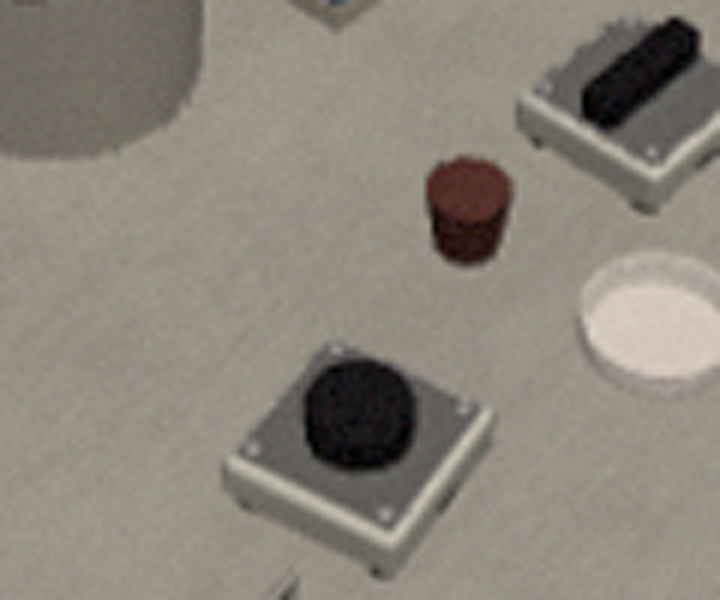

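View pics/t1c.png

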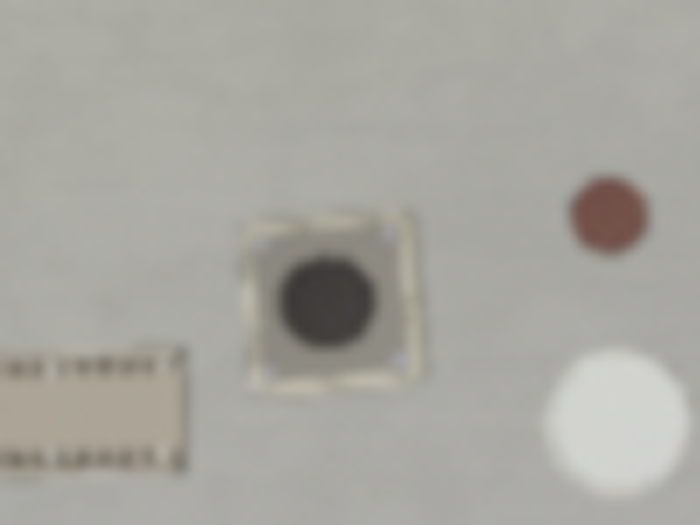

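The last two moves were refused because the rows need turn and gripper too. The arm hasn't moved, and the pictures only show the pods again. I'll repeat the move with full rows.

Request:
{"op": "jog_arm", "data": {"rows": [{"dx": 0,"dy": -0.05,"dz": -0.472,"turn": 0,"gripper": -1},{"dx": 0,"dy": -0.05,"dz": -0.472,"turn": 0,"gripper": -1},{"dx": 0,"dy": -0.05,"dz": -0.472,"turn": 0,"gripper": -1},{"dx": 0,"dy": -0.05,"dz": -0.472,"turn": 0,"gripper": -1},{"dx": 0,"dy": -0.05,"dz": -0.472,"turn": 0,"gripper": -1},{"dx": 0,"dy": -0.05,"dz": -0.472,"turn": 0,"gripper": -1},{"dx": 0,"dy": -0.05,"dz": -0.472,"turn": 0,"gripper": -1},{"dx": 0,"dy": -0.05,"dz": -0.472,"turn": 0,"gripper": -1},{"dx": 0.06,"dy": -0.05,"dz": -0.472,"turn": 0,"gripper": -1},{"dx": 0.12,"dy": -0.05,"dz": -0.472,"turn": 0,"gripper": -1}]}}

```text
clock: 2.7
tcp_pos: [0.4319, 0.2215, 0.1298]
tcp_rot: [0.5, 0.501, 0.499, -0.499]
ft_force: [1.1, 0.3, 0.6]
grip_width: -0.0
```

Request:
{"op": "jog_arm", "data": {"rows": [{"dx": 0.03,"dy": 0,"dz": 0,"turn": 0,"gripper": -1},{"dx": 0.03,"dy": 0,"dz": 0,"turn": 0,"gripper": -1}]}}

```text
clock: 2.95
tcp_pos: [0.4297, 0.2199, 0.0985]
tcp_rot: [-0.499, -0.499, -0.5, 0.502]
ft_force: [0.2, 0.6, -0.7]
grip_width: 0.0002
```

```bash
python3 - <<'E'
from h import *
grab('side','s1');grab('top','t1')
s=manip.read_state();print(s['tcp_pos'],s['ft_force'],s['clock'])
crop('s1',200,220,320,320,6,'s1d');crop('t1',150,210,250,285,7,'t1d')
E
```

```text
[0.43165162 0.22105652 0.10102976] [-0.52393404  0.53349014  0.0695924 ] 3.05
```

```bash
sleep 1
```

```text
(no output)
```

View pics/s1d.png

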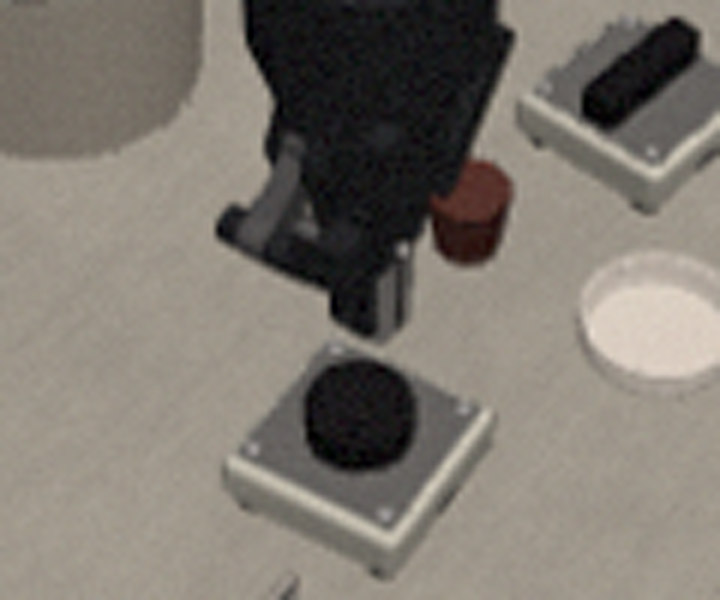

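View pics/t1d.png

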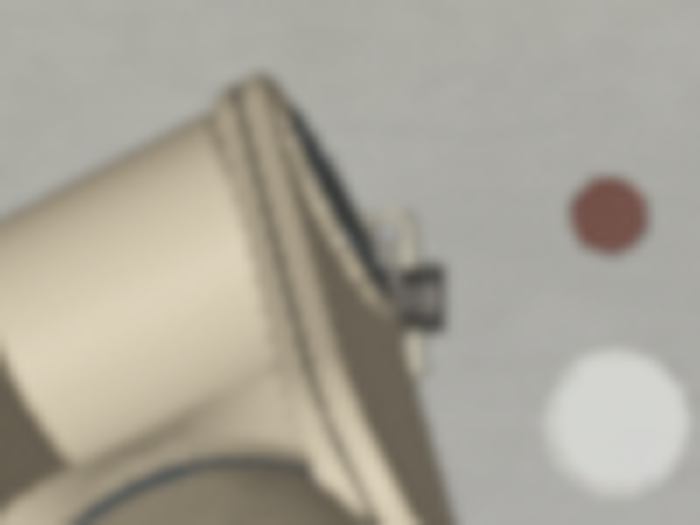

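```bash
python3 - <<'E'
from h import *
for z in(.082,.085):
    print([tuple(np.round((np.array(proj('side',[.430+a,.2215+b,z]))-[200,220])*6)) for a,b in((0,0),(.011,.011),(.011,-.011),(-.011,.011),(-.011,-.011))])
E
```

```text
[(np.float64(363.0), np.float64(315.0)), (np.float64(316.0), np.float64(320.0)), (np.float64(356.0), np.float64(279.0)), (np.float64(371.0), np.float64(351.0)), (np.float64(410.0), np.float64(309.0))]
[(np.float64(363.0), np.float64(308.0)), (np.float64(316.0), np.float64(314.0)), (np.float64(356.0), np.float64(273.0)), (np.float64(371.0), np.float64(345.0)), (np.float64(410.0), np.float64(303.0))]
```

Request:
{"op": "jog_arm", "data": {"rows": [{"dx": 0.015,"dy": 0,"dz": 0,"turn": 0,"gripper": -1},{"dx": 0.028,"dy": 0,"dz": 0,"turn": 0,"gripper": -1},{"dx": 0.034,"dy": 0,"dz": 0,"turn": 0,"gripper": -1},{"dx": 0.037,"dy": 0,"dz": 0,"turn": 0,"gripper": -1},{"dx": 0.039,"dy": 0,"dz": 0,"turn": 0,"gripper": -1},{"dx": 0.04,"dy": 0,"dz": 0,"turn": 0,"gripper": -1},{"dx": 0.041,"dy": 0,"dz": 0,"turn": 0,"gripper": -1},{"dx": 0.041,"dy": 0,"dz": 0,"turn": 0,"gripper": -1}]}}

```text
clock: 4.05
tcp_pos: [0.4309, 0.2216, 0.0595]
tcp_rot: [0.5, 0.5, 0.5, -0.5]
ft_force: [-0.9, 0.2, 1.6]
grip_width: -0.0
```

Request:
{"op": "jog_arm", "data": {"rows": [{"dx": 0.001,"dy": 0,"dz": 0,"turn": 0,"gripper": -1},{"dx": 0.002,"dy": 0,"dz": 0,"turn": 0,"gripper": -1},{"dx": 0.002,"dy": 0,"dz": 0,"turn": 0,"gripper": -1}]}}

```text
clock: 4.42
tcp_pos: [0.4309, 0.2216, 0.0573]
tcp_rot: [0.5, 0.5, 0.5, -0.5]
ft_force: [-0.9, 0.6, 2.7]
grip_width: -0.0001
```

Request:
{"op": "jog_arm", "data": {"rows": [{"dx": 0.001,"dy": 0,"dz": 0,"turn": 0,"gripper": -1},{"dx": 0.002,"dy": 0,"dz": 0,"turn": 0,"gripper": -1},{"dx": 0.002,"dy": 0,"dz": 0,"turn": 0,"gripper": -1}]}}

```text
clock: 4.8
tcp_pos: [0.4309, 0.2216, 0.0552]
tcp_rot: [0.5, 0.5, 0.5, -0.5]
ft_force: [-1.5, 1.1, 2.3]
grip_width: 0.0001
```

Request:
{"op": "jog_arm", "data": {"rows": [{"dx": 0.001,"dy": 0,"dz": 0,"turn": 0,"gripper": -1},{"dx": 0.001,"dy": 0,"dz": 0,"turn": 0,"gripper": -1},{"dx": 0.001,"dy": 0,"dz": 0,"turn": 0,"gripper": -1}]}}

```text
clock: 5.18
tcp_pos: [0.4309, 0.2215, 0.0543]
tcp_rot: [0.5, 0.5, 0.5, -0.5]
ft_force: [-0.1, 0.8, 2.4]
grip_width: 0.0005
```

Request:
{"op": "jog_arm", "data": {"rows": [{"dx": 0.001,"dy": 0,"dz": 0,"turn": 0,"gripper": -1},{"dx": 0.001,"dy": 0,"dz": 0,"turn": 0,"gripper": -1},{"dx": 0.001,"dy": 0,"dz": 0,"turn": 0,"gripper": -1}]}}

```text
clock: 5.55
tcp_pos: [0.431, 0.2215, 0.0534]
tcp_rot: [0.5, 0.5, 0.5, -0.5]
ft_force: [-0.9, 0.5, 4.3]
grip_width: 0.0001
```

```bash
python3 - <<'E'
from rig import manip
for i in range(3):
    s=manip.read_state();print(s['tcp_pos'],s['ft_force'],s['clock'])
E
```

```text
[0.43095166 0.22154826 0.05341378] [-0.9031694   0.49240117  4.33227762] 5.55
[0.43095166 0.22154826 0.05341378] [-0.9031694   0.49240117  4.33227762] 5.55
[0.43095166 0.22154826 0.05341378] [-0.9031694   0.49240117  4.33227762] 5.55
```

Request:
{"op": "jog_arm", "data": {"rows": [{"dx": 0.001,"dy": 0,"dz": 0,"turn": 0,"gripper": -1},{"dx": 0.001,"dy": 0,"dz": 0,"turn": 0,"gripper": -1}]}}

```text
clock: 5.8
tcp_pos: [0.431, 0.2216, 0.0524]
tcp_rot: [0.5, 0.5, 0.5, -0.5]
ft_force: [-1.7, 0.7, 6.4]
grip_width: 0.0002
```

Request:
{"op": "jog_arm", "data": {"rows": [{"dx": -0.02,"dy": 0,"dz": 0,"turn": 0,"gripper": -1},{"dx": -0.05,"dy": 0,"dz": 0,"turn": 0,"gripper": -1},{"dx": -0.08,"dy": 0,"dz": 0.05,"turn": 0,"gripper": -1},{"dx": -0.08,"dy": 0.01,"dz": 0.199,"turn": 0,"gripper": -1},{"dx": -0.08,"dy": 0.01,"dz": 0.199,"turn": 0,"gripper": -1},{"dx": -0.08,"dy": 0.01,"dz": 0.199,"turn": 0,"gripper": -1},{"dx": -0.08,"dy": 0.01,"dz": 0.199,"turn": 0,"gripper": -1},{"dx": -0.08,"dy": 0.01,"dz": 0.199,"turn": 0,"gripper": -1}]}}

```text
clock: 6.8
tcp_pos: [0.4407, 0.0229, 0.1321]
tcp_rot: [-0.5, -0.5, -0.5, 0.5]
ft_force: [-0.1, 0.5, 0.6]
grip_width: -0.0
```

```bash
python3 - <<'E'
from h import *
grab('side','s2')
s=manip.read_state();print(s['tcp_pos'],s['ft_force'],s['clock'])
crop('s2',200,190,320,320,5,'s2c')
crop('s0',200,190,320,320,5,'s0c')
a=cv2.imread('pics/s0c.png');b=cv2.imread('pics/s2c.png');cv2.imwrite('pics/cmp1.png',cv2.resize(np.hstack([a[300:],b[300:]]),(800,233)))
cv2.imwrite('pics/s2f.png',b)
d0=np.load('pics/s0.npz')['d'];d2=np.load('pics/s2.npz')['d']
print(np.median((d2-d0)[282:290,255:265]), dep('side',d0,260,286),dep('side',d2,260,287))
E
```

```text
[0.44064454 0.02323714 0.13214624] [ 0.8881935  -0.58524849  0.07710235] 6.85
0.008076578 [0.43129965 0.22128409 0.03987538] [0.43208698 0.22018788 0.03510928]
```

```bash
sleep 1
```

```text
(no output)
```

View pics/s2f.png

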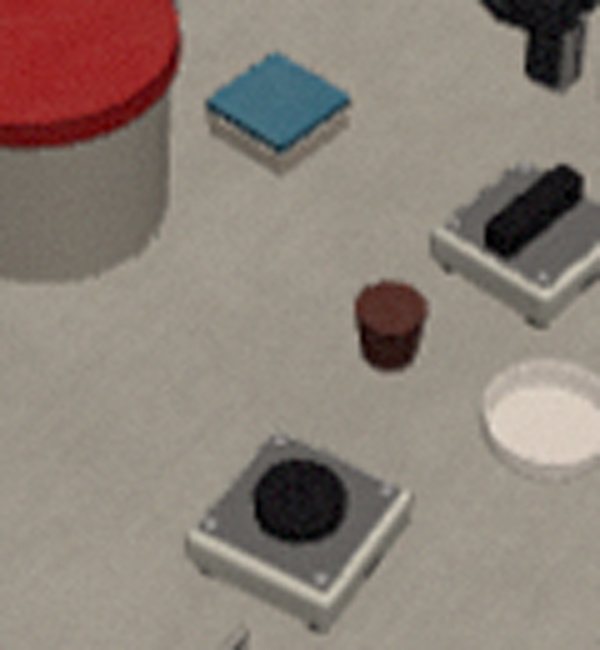

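View pics/cmp1.png

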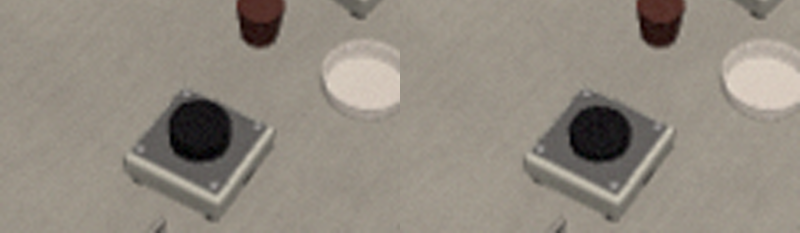

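The round key is down: force rose from the 2.5 N plateau to 6.4 N at the stop, and the cap sits visibly lower at crop (300,500). Next is the bar key.

Request:
{"op": "jog_arm", "data": {"rows": [{"dx": 0.04,"dy": 0.001,"dz": 0,"turn": 0,"gripper": -1},{"dx": 0.06,"dy": 0.001,"dz": 0,"turn": 0,"gripper": -1},{"dx": 0.068,"dy": 0.001,"dz": 0,"turn": 0,"gripper": -1},{"dx": 0.07,"dy": 0.001,"dz": 0,"turn": 0,"gripper": -1},{"dx": 0.072,"dy": 0.001,"dz": 0,"turn": 0,"gripper": -1},{"dx": 0.074,"dy": 0.001,"dz": 0,"turn": 0,"gripper": -1},{"dx": 0.076,"dy": 0.001,"dz": 0,"turn": 0,"gripper": -1},{"dx": 0.076,"dy": 0.001,"dz": 0,"turn": 0,"gripper": -1}]}}

```text
clock: 7.85
tcp_pos: [0.4423, 0.0225, 0.0565]
tcp_rot: [0.5, 0.5, 0.5, -0.5]
ft_force: [-0.0, 0.8, 3.0]
grip_width: -0.0003
```

Request:
{"op": "jog_arm", "data": {"rows": [{"dx": 0.001,"dy": 0,"dz": 0,"turn": 0,"gripper": -1},{"dx": 0.002,"dy": 0,"dz": 0,"turn": 0,"gripper": -1},{"dx": 0.003,"dy": 0,"dz": 0,"turn": 0,"gripper": -1},{"dx": 0.003,"dy": 0,"dz": 0,"turn": 0,"gripper": -1}]}}

```text
clock: 8.35
tcp_pos: [0.4422, 0.0225, 0.0534]
tcp_rot: [0.5, 0.5, 0.5, -0.5]
ft_force: [1.9, 2.0, 3.5]
grip_width: -0.0002
```

Request:
{"op": "jog_arm", "data": {"rows": [{"dx": 0.001,"dy": 0,"dz": 0,"turn": 0,"gripper": -1},{"dx": 0.001,"dy": 0,"dz": 0,"turn": 0,"gripper": -1},{"dx": 0.001,"dy": 0,"dz": 0,"turn": 0,"gripper": -1}]}}

```text
clock: 8.72
tcp_pos: [0.4422, 0.0225, 0.0525]
tcp_rot: [0.5, 0.5, 0.5, -0.5]
ft_force: [1.3, 1.1, 6.1]
grip_width: 0.0002
```

Request:
{"op": "jog_arm", "data": {"rows": [{"dx": -0.02,"dy": 0,"dz": 0,"turn": 0,"gripper": -1},{"dx": -0.07,"dy": 0,"dz": 0,"turn": 0,"gripper": -1},{"dx": -0.12,"dy": 0,"dz": 0,"turn": 0,"gripper": -1},{"dx": -0.12,"dy": 0.0435,"dz": 0.2445,"turn": 0,"gripper": -1},{"dx": -0.12,"dy": 0.0435,"dz": 0.2445,"turn": 0,"gripper": -1},{"dx": -0.12,"dy": 0.0435,"dz": 0.2445,"turn": 0,"gripper": -1},{"dx": -0.12,"dy": 0.0435,"dz": 0.2445,"turn": 0,"gripper": -1},{"dx": -0.12,"dy": 0.0435,"dz": 0.2445,"turn": 0,"gripper": -1},{"dx": -0.09,"dy": 0.0435,"dz": 0.2445,"turn": 0,"gripper": -1},{"dx": -0.08,"dy": 0.0435,"dz": 0.2445,"turn": 0,"gripper": -1}]}}

```text
clock: 9.98
tcp_pos: [0.4832, -0.2206, 0.1304]
tcp_rot: [0.498, 0.499, 0.502, -0.501]
ft_force: [0.2, -0.2, -0.0]
grip_width: 0.0004
```

```bash
python3 - <<'E'
from h import *
grab('side','s3')
s=manip.read_state();print(s['tcp_pos'],s['ft_force'],s['clock'])
crop('s3',240,120,380,270,4,'s3c')
E
```

```text
[ 0.48321017 -0.22045601  0.12993984] [ 0.5781597   0.21616949 -0.98283128] 10.025
```

```bash
sleep 1
```

```text
(no output)
```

View pics/s3c.png

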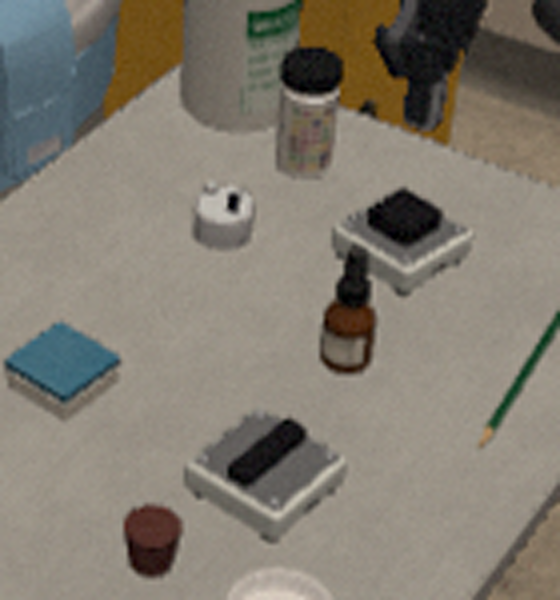

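The bar key now sits low at crop (268,452), and the dropper and other items are untouched. Next is the square key.

Request:
{"op": "jog_arm", "data": {"rows": [{"dx": 0.04,"dy": 0,"dz": 0,"turn": 0,"gripper": -1},{"dx": 0.06,"dy": 0,"dz": 0,"turn": 0,"gripper": -1},{"dx": 0.068,"dy": 0,"dz": 0,"turn": 0,"gripper": -1},{"dx": 0.07,"dy": 0,"dz": 0,"turn": 0,"gripper": -1},{"dx": 0.072,"dy": 0,"dz": 0,"turn": 0,"gripper": -1},{"dx": 0.074,"dy": 0,"dz": 0,"turn": 0,"gripper": -1},{"dx": 0.076,"dy": 0,"dz": 0,"turn": 0,"gripper": -1},{"dx": 0.076,"dy": 0,"dz": 0,"turn": 0,"gripper": -1}]}}

```text
clock: 11.02
tcp_pos: [0.4857, -0.2222, 0.0566]
tcp_rot: [0.5, 0.5, 0.5, -0.5]
ft_force: [2.1, 1.1, 1.7]
grip_width: 0.0002
```

Request:
{"op": "jog_arm", "data": {"rows": [{"dx": 0.001,"dy": 0,"dz": 0,"turn": 0,"gripper": -1},{"dx": 0.002,"dy": 0,"dz": 0,"turn": 0,"gripper": -1},{"dx": 0.003,"dy": 0,"dz": 0,"turn": 0,"gripper": -1},{"dx": 0.003,"dy": 0,"dz": 0,"turn": 0,"gripper": -1}]}}

```text
clock: 11.52
tcp_pos: [0.4855, -0.2222, 0.0534]
tcp_rot: [0.5, 0.5, 0.5, -0.5]
ft_force: [2.7, 0.4, 3.9]
grip_width: -0.0001
```

Request:
{"op": "jog_arm", "data": {"rows": [{"dx": 0.001,"dy": 0,"dz": 0,"turn": 0,"gripper": -1},{"dx": 0.001,"dy": 0,"dz": 0,"turn": 0,"gripper": -1},{"dx": 0.001,"dy": 0,"dz": 0,"turn": 0,"gripper": -1}]}}

```text
clock: 11.9
tcp_pos: [0.4856, -0.2222, 0.0526]
tcp_rot: [0.5, 0.5, 0.5, -0.5]
ft_force: [1.7, -0.4, 6.6]
grip_width: -0.0002
```

Request:
{"op": "jog_arm", "data": {"rows": [{"dx": -0.02,"dy": 0,"dz": 0,"turn": 0,"gripper": -1},{"dx": -0.06,"dy": 0,"dz": 0,"turn": 0,"gripper": -1},{"dx": -0.08,"dy": 0.03,"dz": -0.02,"turn": 0,"gripper": -1},{"dx": -0.08,"dy": 0.09,"dz": -0.0425,"turn": 0,"gripper": -1},{"dx": -0.06,"dy": 0.1265,"dz": -0.0425,"turn": 0,"gripper": -1},{"dx": -0.03,"dy": 0.1265,"dz": -0.0425,"turn": 0,"gripper": -1},{"dx": -0.02,"dy": 0.1265,"dz": -0.0425,"turn": 0,"gripper": -1},{"dx": -0.02,"dy": 0.1265,"dz": -0.0425,"turn": 0,"gripper": -1}]}}

```text
clock: 12.9
tcp_pos: [0.6102, -0.1794, 0.0713]
tcp_rot: [0.499, 0.5, 0.501, -0.501]
ft_force: [0.6, 1.3, -0.2]
grip_width: -0.0001
```

```bash
python3 - <<'E'
from h import *
grab('side','s4');grab('top','t4')
s=manip.read_state();print(s['tcp_pos'],s['ft_force'],s['clock'])
crop('s4',260,120,360,195,8,'s4c');crop('t4',290,150,390,250,6,'t4c')
print((np.array(proj('side',[.611,-.180,.053]))-[260,120])*8,(np.array(proj('side',[.611,-.180,.033]))-[260,120])*8)
E
```

```text
[ 0.61158671 -0.17986575  0.07296609] [-0.42843974 -0.02755761  0.30389474] 13.0
[266.88404879 314.24387648] [263.94933813 362.57738161]
```

```bash
sleep 1
```

```text
(no output)
```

View pics/s4c.png

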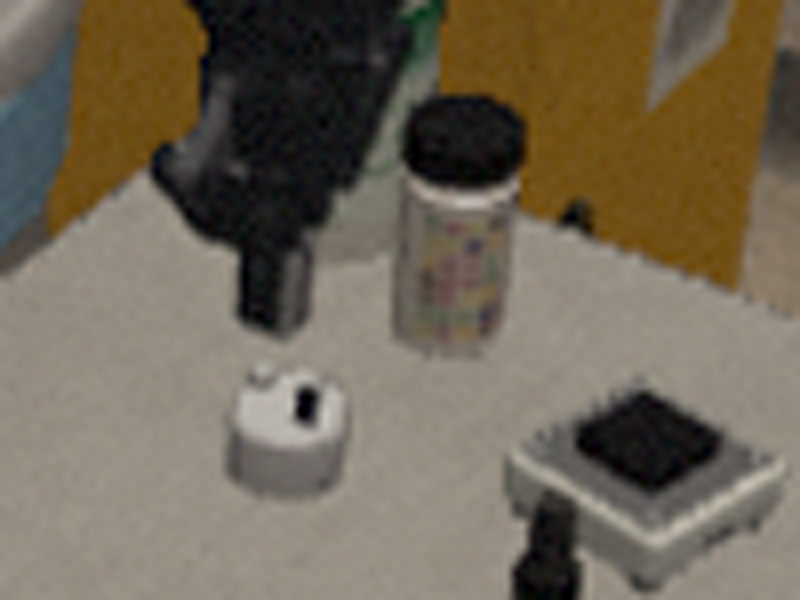

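View pics/t4c.png

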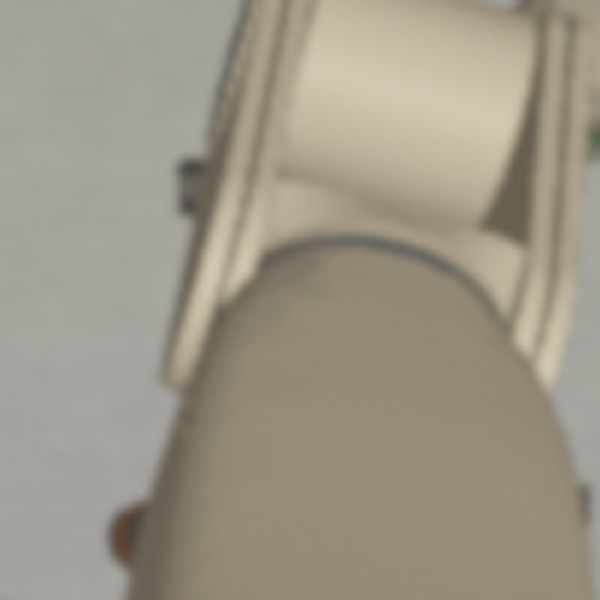

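The square key is down (6.6 N at the stop, crop (650,440)). The tip hovers over the plunger: its projected spot at crop (264,363) against the plunger seen at (263,370). I'll press it slowly.

Request:
{"op": "jog_arm", "data": {"rows": [{"dx": 0.012,"dy": 0,"dz": 0,"turn": 0,"gripper": -1},{"dx": 0.017,"dy": 0,"dz": 0,"turn": 0,"gripper": -1},{"dx": 0.019,"dy": 0,"dz": 0,"turn": 0,"gripper": -1},{"dx": 0.02,"dy": 0,"dz": 0,"turn": 0,"gripper": -1},{"dx": 0.021,"dy": 0,"dz": 0,"turn": 0,"gripper": -1},{"dx": 0.0215,"dy": 0,"dz": 0,"turn": 0,"gripper": -1},{"dx": 0.022,"dy": 0,"dz": 0,"turn": 0,"gripper": -1},{"dx": 0.022,"dy": 0,"dz": 0,"turn": 0,"gripper": -1}]}}

```text
clock: 14.0
tcp_pos: [0.6119, -0.1796, 0.0506]
tcp_rot: [0.5, 0.5, 0.5, -0.5]
ft_force: [-0.5, 0.7, 4.7]
grip_width: 0.0002
```

Request:
{"op": "jog_arm", "data": {"rows": [{"dx": 0.001,"dy": 0,"dz": 0,"turn": 0,"gripper": -1},{"dx": 0.001,"dy": 0,"dz": 0,"turn": 0,"gripper": -1}]}}

```text
clock: 14.25
tcp_pos: [0.612, -0.1796, 0.0495]
tcp_rot: [0.5, 0.5, 0.5, -0.5]
ft_force: [-0.1, 0.8, 5.4]
grip_width: 0.0001
```

Request:
{"op": "jog_arm", "data": {"rows": [{"dx": 0.0005,"dy": 0,"dz": 0,"turn": 0,"gripper": -1},{"dx": 0.001,"dy": 0,"dz": 0,"turn": 0,"gripper": -1},{"dx": 0.001,"dy": 0,"dz": 0,"turn": 0,"gripper": -1}]}}

```text
clock: 14.62
tcp_pos: [0.6121, -0.1796, 0.0488]
tcp_rot: [0.5, 0.5, 0.5, -0.5]
ft_force: [-1.5, 0.8, 6.6]
grip_width: -0.0
```

```bash
python3 - <<'E'
from h import *
grab('side','s5');s=manip.read_state();print(s['tcp_pos'],s['ft_force'],s['clock'])
crop('s5',260,120,360,195,8,'s5c')
E
```

```text
[ 0.61211752 -0.17961992  0.04878282] [-1.2686309  -0.0427296   5.59604554] 14.675
```

```bash
sleep 1
```

```text
(no output)
```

View pics/s5c.png

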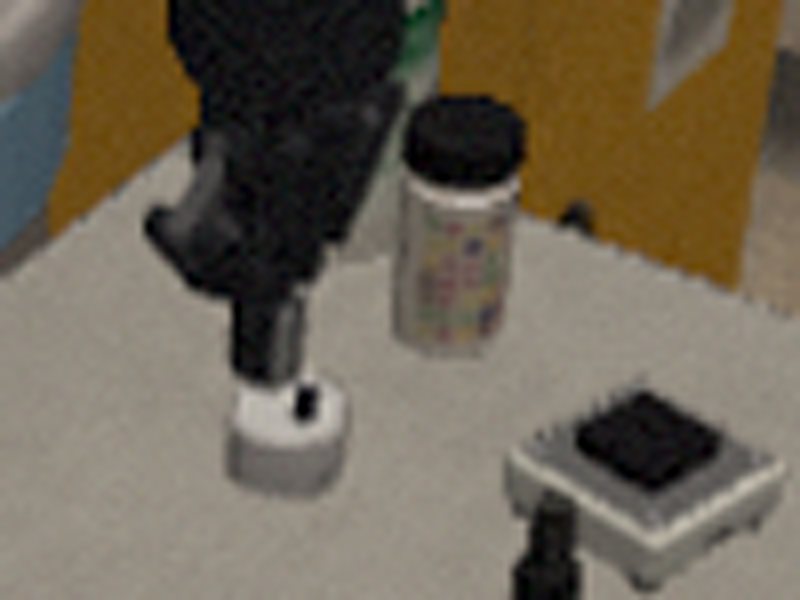

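The tip is on the plunger and the tally hasn't shifted. At about 6 N the count is only marginal, so I'll go a little deeper without letting go.

Request:
{"op": "jog_arm", "data": {"rows": [{"dx": 0.0004,"dy": 0,"dz": 0,"turn": 0,"gripper": -1},{"dx": 0.0008,"dy": 0,"dz": 0,"turn": 0,"gripper": -1},{"dx": 0.0008,"dy": 0,"dz": 0,"turn": 0,"gripper": -1}]}}

```text
clock: 15.05
tcp_pos: [0.6123, -0.1797, 0.0483]
tcp_rot: [0.5, 0.5, 0.5, -0.5]
ft_force: [-1.7, 1.0, 9.7]
grip_width: 0.0
```

The force is now 9.7 N, so the plunger is at its stop. I'll go straight up and clear of it.

Request:
{"op": "jog_arm", "data": {"rows": [{"dx": -0.003,"dy": 0,"dz": 0,"turn": 0,"gripper": -1},{"dx": -0.02,"dy": 0,"dz": 0,"turn": 0,"gripper": -1},{"dx": -0.07,"dy": 0,"dz": 0,"turn": 0,"gripper": -1},{"dx": -0.13,"dy": 0,"dz": 0,"turn": 0,"gripper": -1},{"dx": -0.19,"dy": 0,"dz": 0,"turn": 0,"gripper": -1},{"dx": -0.2,"dy": -0.06,"dz": 0.04,"turn": 0,"gripper": -1},{"dx": -0.2,"dy": -0.12,"dz": 0.08,"turn": 0,"gripper": -1},{"dx": -0.2,"dy": -0.18,"dz": 0.12,"turn": 0,"gripper": -1},{"dx": -0.2,"dy": -0.2,"dz": 0.18,"turn": 0,"gripper": -1},{"dx": -0.2,"dy": -0.2,"dz": 0.2,"turn": 0,"gripper": -1}]}}

```text
clock: 16.3
tcp_pos: [0.4097, -0.381, 0.2486]
tcp_rot: [-0.5, -0.5, -0.499, 0.5]
ft_force: [1.1, 0.2, 1.2]
grip_width: -0.0002
```

```bash
python3 - <<'E'
from h import *
grab('side','s6');grab('top','t6');s=manip.read_state();print(s['tcp_pos'],s['ft_force'],s['clock'])
crop('s6',220,140,380,320,1,'x')
a=np.load('pics/s0.npz')['p'][145:315,230:390];b=np.load('pics/s6.npz')['p'][145:315,230:390]
im=cv2.resize(np.hstack([a,b]),(800,425),interpolation=cv2.INTER_CUBIC);cv2.imwrite('pics/cmp6.png',im[...,::-1])
a=np.load('pics/s0.npz')['p'][155:190,280:320];b=np.load('pics/s6.npz')['p'][155:190,280:320]
im=cv2.resize(np.hstack([a,b]),(800,350),interpolation=cv2.INTER_CUBIC);cv2.imwrite('pics/cmp7.png',im[...,::-1])
# shift of tally region
A=cv2.cvtColor(a,cv2.COLOR_RGB2GRAY).astype('f4');B=cv2.cvtColor(b,cv2.COLOR_RGB2GRAY).astype('f4');print(cv2.phaseCorrelate(A,B,cv2.createHanningWindow((40,35),cv2.CV_32F)))
E
```

```text
[ 0.41035016 -0.38310442  0.24854735] [-0.71338071  0.59018737  0.12138044] 16.4
((0.04815101703905711, 0.07738387514359246), 0.9674053866002295)
```

```bash
sleep 1
```

```text
(no output)
```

View pics/cmp6.png

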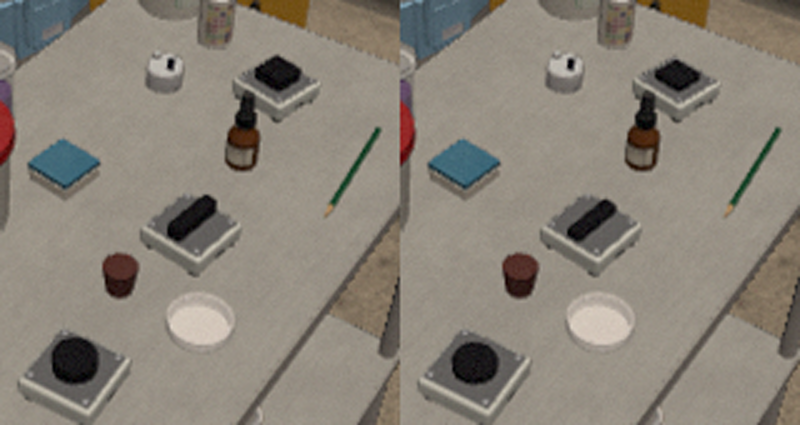

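View pics/cmp7.png

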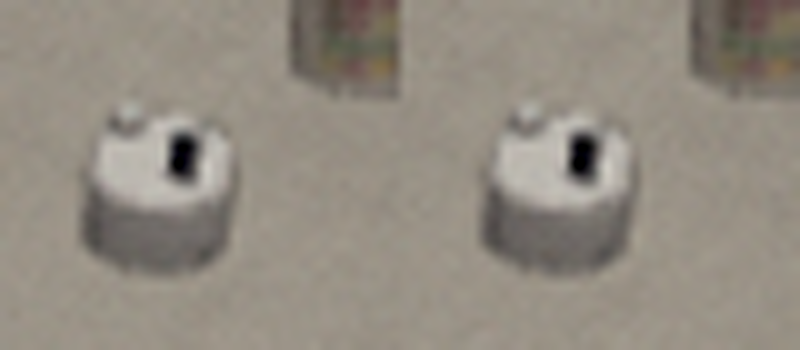

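Before (left) and after (right): all three caps are lower, at right-hand (475,362), (592,218) and (677,75). The tally moved less than 0.1 px, its plunger is back up at (525,118), and nothing else has moved. I'm handing in.

```bash
python3 -c "
from rig import manip
print(manip.close_job())"
```

```text
the job is handed in; nothing more can be done
None
```

I pressed the round, bar and square keys in that order, then clicked the tally plunger once. The job was handed in at about 16.4 s, with the arm clear of everything.

- **Keys:** on each key the force rose above the 2.5 N stem resistance to 6.1–6.6 N, which means it was hard against its stop. In the last side picture all three caps sit lower than at the start.
- **Tally:** the plunger was pressed to about 9.7 N, compared with 8.5 N for fully down, so it should have counted. It has sprung back up, and the counter moved less than 0.1 px between the first and last pictures.
- **Bystanders:** comparing the first and last side pictures by eye shows no other object moved.
- **Disagreements:** my first side-camera readings of the keys were about 8 mm off the top camera, because I had included the caps' sides. Corrected, the two agreed to about 3 mm. The plunger estimates differed by about 7 mm, so I aimed at the middle and checked it with the fingertip hovering above.
- **Refused moves:** two move calls were rejected for incomplete rows, and the arm did not move.
- **Depth check:** the depth change at the round key was noisier than expected, so I relied on the forces and pictures there.

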